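# Run the loose wing nut down on the label-roll stand

## Task

The wing nut on top of the label-roll stand is loose: screw it down (clockwise seen from above) until it sits on its washer and will turn no further. Push its wings round with a fingertip in several short strokes, taking the finger clear of the nut between strokes; never grip the nut, and leave the mug, the note block and the carton where they are. Finish with the nut tight and the hand clear of it.

Things in the scene. Friction and masses are not known exactly. Their poses are not given: they have to be found in the camera images.
- stand: Label-roll stand, fixed to the desk: round grey base 110 mm across and 25 mm high, on it two label rolls (100 mm across, then 84 mm across; top at 118 mm), a flange disc 82 mm across (top at 124 mm) and a steel washer 32 mm across whose top is 129 mm above the desk. A threaded rod 12 mm thick stands through the centre, its end at 155 mm. Origin: centre of the underside, on the rod's axis; z up.
- wing_nut: Steel wing nut on the rod. Hub 28 mm across, 20 mm high; two opposite wings along its x axis (one to +x, one to -x), 6 mm thick (in y). Origin: on the rod's axis at the underside of the hub; z up, x along the wings. Seated, the origin is 129 mm above the desk; loose, it starts 4 to 6 mm higher. About 1.5 N on a wing turns it; it stays where it is left.
- ear (a point): Centre of the round ear (14 mm radius, flat upright faces) that ends the +x wing: 29 mm from the axis and 21 mm above the nut's origin. The wing reaches 43 mm from the axis, its top 35 mm above the nut's origin. The -x wing is the same, opposite. Axes as the nut's.
- nut_turn (a joint): Turn of the wing nut in rad; grows as the nut is turned clockwise seen from above and so goes down (8 mm a turn). 6.0 is the hard stop: seated on the washer. Starts between 1.6 and 2.8.
- mug: Bystander, loose: white mug with a handle, 79 x 114 x 89 mm. Origin: centre of its underside.
- notes: Bystander, loose: block of sticky notes, 76 x 76 x 22 mm. Origin: centre of its underside.
- carton: Bystander, loose: small white carton, 68 x 105 x 92 mm. Origin: centre of its underside.

How it is judged:
By the outcome, as a careful person would: the job done as asked, in the order asked, and still so for the second after the job is handed in, with the robot touching nothing.
It also fails if it takes over 72 s, if anything falls off the work surface, if the arm or the gripper's body presses on something with over 40 N, if the wrist force passes 120 N, or if a joint passes its speed limit or range.

## Robot

A 6-joint arm with a two-finger parallel gripper is mounted at the origin on the work surface; the furniture and walls round the work are solid. World frame = base frame: x ahead of the robot, y to its left, z up, the work surface at z = 0. Lengths are in m, angles in rad, forces in N, time in s.
With the tool pointing down it reaches from about 0.275 to 0.775 m from the base axis. Payload 14.6 kg.
Tool frame: the origin (TCP) lies where the fingers leave the gripper's body, on its centre line; the fingertips stand 73 mm ahead of it and the grasp point (between the pads) lies 54 mm ahead of it; x points along the fingers, y is the direction in which the jaws open and shut, and the axes are right-handed (so a half turn about x gives the same grasp; the last joint's range is limited). The gripper opens to 85 mm and grips with 20 to 120 N. Pads are 22 mm wide; open, the fingers measure 114 mm over their backs; the gripper's body (76 mm by 85 mm) begins 54 mm behind the grasp point. The pads swing forward as they close: fully open they stand 13 mm farther back than shut.
Start: joints at [0.99, 0.263, -0.048, 1.259, 0, 1.415], TCP at [0.217, 0.478, 0.304] pointing down, gripper open.
Joint ranges: [-2.65, 2.65], [-0.89, 1.7], [-1.18, 1.37], [-2.13, 2.11], [-1.35, 1.29], [-3.14, 3.14]. Speed limits (rad/s): [1.89, 1.89, 2.57, 2.79, 3.14, 3.14].

## Interface

Orientations are given as a rotation vector (axis times angle).
In Python, from cell import robot gives the robot as it stands.
- The arm moves only by the tool arm_command, never from a script. Its argument "deltas" is a list of rows, each a list of 3 entries, a list of its own where there are three numbers: the opening in per cent of the stroke, from 0 (shut) to 100 (fully open), then the shift along the tool's x, y, z in m, then the turn about the tool's x in degrees. In form: [[claw, [dx, dy, dz], yaw], ...]. A call has 1 to 12 rows; each row shifts and turns the commanded pose from where the row before left it, along the tool's axes as they then stand; what a row does not reach is not made up. A row lasts 1/10 s, in which the tool goes at most 50 mm and 8.59 degrees, less where a joint would pass 70% of its speed; a pose out of reach is approached as far as the arm can. A call is refused whole if a number of a shift passes 0.05 or a number of a turn 8.59, either way. A call with a gripper value outside its range is refused whole. The fingers move at their own pace and stop on an object; "force" is the grip in N (left out, the last holds). Time passes only in rows, so rows that do not move let the fingers close. It gives the time, the measured TCP pose, the force and the opening at its end, in the units of the state.
- robot.read_state(): the state, without advancing time (a new reading comes with each control period).
- robot.grab_frame(name): name is "side" or "top"; returns a dict with "frame" (384x512x3 uint8, blue, green, red), "fx", "fy", "cx", "cy" (pixels), "world_from_camera" (4x4, takes a point from camera to world coordinates). Camera axes: x right, y down, z forward; pixel columns grow to the right and rows downward; lengths in m; the calibration is good to about 2 mm. A picture is of the moment at which its call begins. There is no depth.
- robot.close_job(): hands the job in, once; it reports no verdict.
The state is a dict: "time": time; "qpos": joint angles; "joint_vel": joint speeds; "joint_torque": joint torques, N m; "ee_pos": TCP position; "orientation": TCP orientation; "force": force on the tool from outside, world axes, zero at the start; "torque": the same for the moment, N m; "grip_width": finger opening in m.
Only numpy, scipy, OpenCV 4.12 (cv2) and the standard library are available. Lean on these libraries where they do the work, as an engineer would, in place of code of your own. Each camera call takes 0.05 s, during which the arm holds its last target.

## Working session

There is one attempt and no reset: what is moved stays moved. The work goes in short steps, Python scripts to look and compute and a tool call to move; the robot and the scene stay as the last step left them, time stands still between calls to the robot, and variables do not carry over. Pictures are saved under pics/ and viewed, and the job is handed in when it is done.

Besides the shell and the picture viewer there is one more tool, called after ">>>" as a command line: name --argument value ..., lists and objects as JSON in quotes. arm_command: Moves the arm, as the interface text tells. Its arguments: {"type":"object","properties":{"deltas":{"type":"array"},"force":{"type":"number"}},"required":["deltas"]}

```bash
ls; mkdir -p pics
python3 - <<'E'
from cell import robot
import cv2,numpy as np
print(robot.read_state())
for n in("side","top"):
    f=robot.grab_frame(n); cv2.imwrite(f"pics/{n}0.png",f["frame"]); print(n,f["fx"],f["fy"],f["cx"],f["cy"],np.round(f["world_from_camera"],4).tolist())
E
```

```text
pics
{'time': 0.0, 'qpos': array([ 9.89737790e-01,  2.63524152e-01, -4.89592838e-02,  1.25940909e+00,
        1.34646756e-05,  1.41550854e+00]), 'joint_vel': array([ 0.00099775, -0.00015301, -0.00060999, -0.0015846 , -0.00055752,
        0.00049241]), 'joint_torque': array([-5.24694391e-03, -6.37623239e+01,  3.84560466e+01,  1.37757181e-02,
       -4.01018024e-04, -5.23255346e-05]), 'ee_pos': array([0.21671629, 0.4779519 , 0.30341622]), 'orientation': array([ 0.33315618,  1.5452859 , -0.33476511]), 'force': array([ 0.21141742, -0.68275964,  0.56819081]), 'torque': array([-0.04414532, -0.0197682 ,  0.04835394]), 'grip_width': 0.08547672575133956}
side 349.5091158428087 349.5091158428087 260.1881410646142 191.33072735688737 [[0.9757, -0.0935, 0.1981, 0.408], [-0.2191, -0.4181, 0.8816, -0.8787], [0.0004, -0.9036, -0.4285, 0.4942], [0.0, 0.0, 0.0, 1.0]]
top 452.6396288985953 452.6396288985953 251.85364353383062 189.46185049693418 [[-0.0242, -0.9778, 0.2084, 0.3971], [-0.9997, 0.023, -0.0086, -0.1203], [0.0036, -0.2085, -0.978, 0.9455], [0.0, 0.0, 0.0, 1.0]]
```

View pics/side0.png

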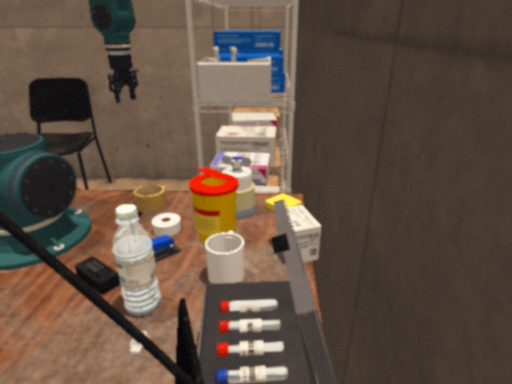

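View pics/top0.png

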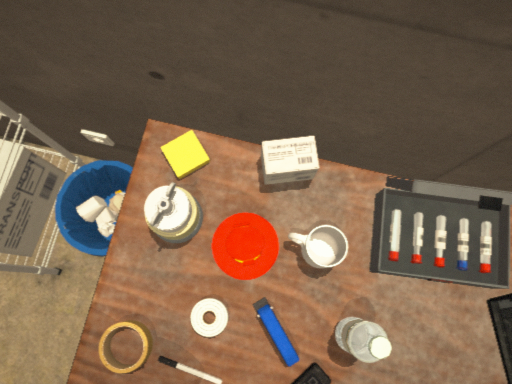

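The top view shows the stand near (170,212) with the nut's wings around (165,203). A tall red-lidded bin is at (245,246) and the notes are at (185,155). I'll zoom in next.

```bash
cat > h.py <<'E'
import cv2,numpy as np
from cell import robot
def cam(n):
    f=robot.grab_frame(n); return f
def proj(f,p):
    T=np.linalg.inv(f["world_from_camera"]); q=T[:3,:3]@np.array(p)+T[:3,3]
    return np.array([f["fx"]*q[0]/q[2]+f["cx"],f["fy"]*q[1]/q[2]+f["cy"]])
def atz(f,uv,z):
    T=f["world_from_camera"]; d=T[:3,:3]@np.array([(uv[0]-f["cx"])/f["fx"],(uv[1]-f["cy"])/f["fy"],1])
    return T[:3,3]+d*(z-T[2,3])/d[2]
def crop(f,u0,v0,w,h,s,name,g=True):
    c=cv2.resize(f["frame"][v0:v0+h,u0:u0+w],None,fx=s,fy=s,interpolation=cv2.INTER_CUBIC)
    if g:
        for u in range((u0+9)//10*10,u0+w,10): cv2.putText(c,str(u),((u-u0)*s,10),0,.35,(0,255,255),1); cv2.line(c,((u-u0)*s,12),((u-u0)*s,20),(0,255,255),1)
        for v in range((v0+9)//10*10,v0+h,10): cv2.putText(c,str(v),(0,(v-v0)*s+4),0,.35,(0,255,255),1)
    cv2.imwrite("pics/"+name,c)
E
python3 - <<'E'
from h import *
f=cam("top"); crop(f,135,170,75,75,8,"t1.png")
print(atz(f,(165,206),.155),atz(f,(173,220),.05))
f=cam("side"); crop(f,185,140,100,100,6,"s1.png")
E
```

```text
[0.53917773 0.02725483 0.155     ] [0.52934838 0.03048049 0.05      ]
```

View pics/t1.png

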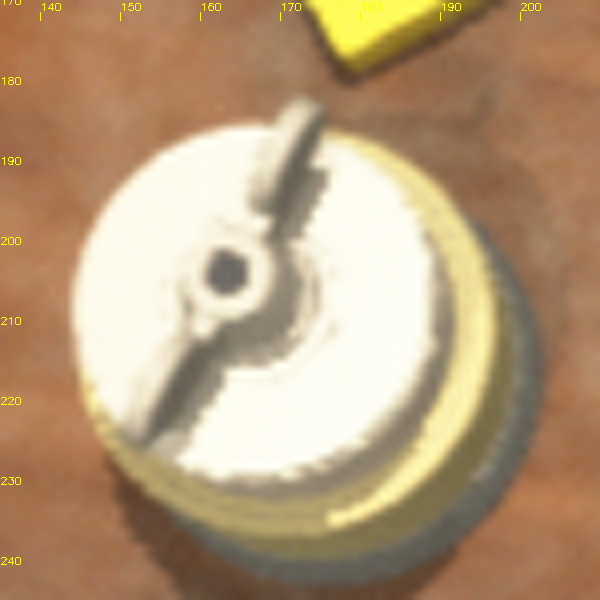

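View pics/s1.png

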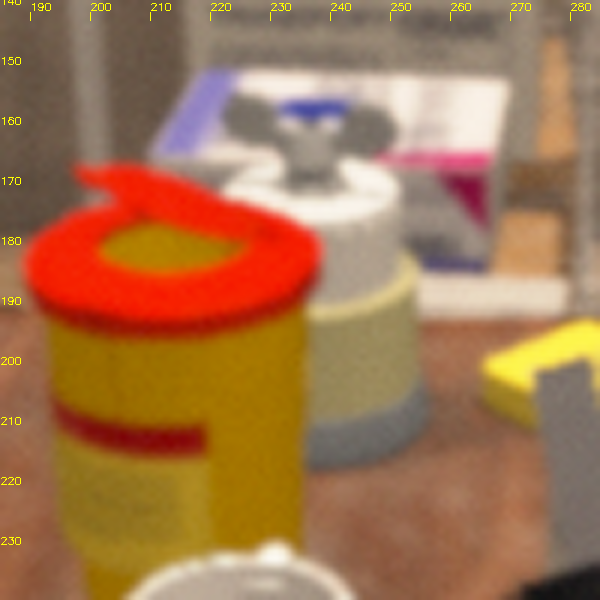

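Run:
```python
from h import *
from scipy.optimize import least_squares
f=cam("top")
print("rod",atz(f,(162.8,203.5),.155))
# overlay model
fr=f["frame"].copy()
def draw(x,y,psi,z0,name):
    s=8;u0,v0=135,170
    c=cv2.resize(fr[v0:v0+75,u0:u0+75],None,fx=s,fy=s,interpolation=cv2.INTER_CUBIC)
    def P(pts,col):
        q=np.array([(proj(f,p)-[u0,v0]+.5)*s for p in pts]).astype(int); cv2.polylines(c,[q],False,col,1)
    t=np.linspace(0,2*np.pi,60)
    circ=lambda r,z:[(x+r*np.cos(a),y+r*np.sin(a),z) for a in t]
    P(circ(.006,.155),(0,0,255));P(circ(.041,.124),(255,0,0));P(circ(.042,.118),(255,0,255));P(circ(.05,.07),(0,128,0));P(circ(.014,z0+.02),(0,255,255))
    cs,sn=np.cos(psi),np.sin(psi)
    for sg in(1,-1):
        for yy in(.003,-.003):
            pts=[(sg*(.029+.014*np.cos(a)),yy,.021+.014*np.sin(a)) for a in t]
            P([(x+cs*a-sn*b,y+sn*a+cs*b,z0+d) for a,b,d in pts],(0,200,0))
    cv2.imwrite("pics/"+name,c)
r=atz(f,(162.8,203.5),.155)
a=atz(f,(171.5,182.5),.167);b=atz(f,(152,224),.15)
print(a,b,np.degrees(np.arctan2(*(a-b)[[1,0]])))
psi=np.arctan2(*(a-b)[[1,0]])
draw(r[0],r[1],psi,.134,"t2.png")
```

```text
rod [0.54376915 0.03122192 0.155     ]
[0.57881897 0.0142262  0.167     ] [0.50832983 0.05062766 0.15      ] -27.31238233178351
```

View pics/t2.png

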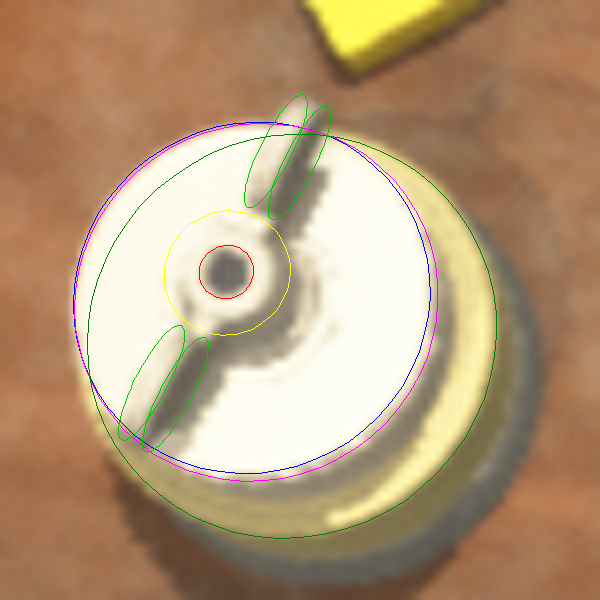

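Run:
```python
from h import *
from scipy.spatial.transform import Rotation as R
from scipy.optimize import least_squares
s=robot.read_state();print(s["time"])
print("tool axes cols\n",R.from_rotvec(s["orientation"]).as_matrix().round(3))
ft=cam("top");fs=cam("side")
res=least_squares(lambda p:np.r_[proj(ft,p)-[246,246],proj(fs,p)-[211.5,182]],[.48,-.06,.15])
print("bin lid",res.x,res.fun)
for z in(.1,.15,.2):print(z,atz(ft,(213,246),z),atz(ft,(246,213),z),atz(ft,(278,246),z))
# near lid edge in side row 192
print([ (z,atz(fs,(211,193),z)) for z in(.15,.17)])
```

```text
0.25
tool axes cols
 [[-0.     0.413  0.911]
 [-0.     0.911 -0.413]
 [-1.    -0.    -0.   ]]
bin lid [ 0.46366549 -0.11460304  0.15962598] [-0.00804285  0.67168065  0.90885968 -0.14309841]
0.1 [ 0.4714293  -0.05285512  0.1       ] [ 0.53203066 -0.11554873  0.1       ] [ 0.46853641 -0.1737394   0.1       ]
0.15 [ 0.46703254 -0.0568441   0.15      ] [ 0.5240503  -0.11583038  0.15      ] [ 0.46431072 -0.17058001  0.15      ]
0.2 [ 0.46263579 -0.06083307  0.2       ] [ 0.51606995 -0.11611203  0.2       ] [ 0.46008504 -0.16742061  0.2       ]
[(0.15, array([ 0.45595714, -0.15483458,  0.15      ])), (0.17, array([ 0.45317025, -0.19690144,  0.17      ]))]
```

>>> arm_command --deltas '[[0, [0, -0.0247, 0.0376], 0], [0, [0, -0.0247, 0.0376], 0], [0, [0, -0.0247, 0.0376], 0], [0, [0, -0.0247, 0.0376], 0], [0, [0, -0.0247, 0.0376], 0], [0, [0, -0.0247, 0.0376], 0], [0, [0, -0.0247, 0.0376], 0], [0, [0, -0.0247, 0.0376], 0], [0, [0, -0.0247, 0.0376], 0], [0, [0, -0.0247, 0.0376], 0], [0, [0, -0.0247, 0.0376], 0], [0, [0, -0.0247, 0.0376], 0]]' --force 30

```text
time: 1.55
ee_pos: [0.506, 0.02, 0.304]
orientation: [0.334, 1.545, -0.334]
force: [0.1, 1.0, -0.1]
grip_width: 0.0004
```

```bash
cat >> h.py <<'E'
from scipy.spatial.transform import Rotation as R
AX=np.array([.5438,.0312])
def status(wing=None,r=.030,back=.026):
    s=robot.read_state(); M=R.from_rotvec(s["orientation"]).as_matrix(); p=s["ee_pos"]
    yaw=np.degrees(np.arctan2(M[1,1],M[0,1]))
    d=p[:2]-AX
    print("t %.2f"%s["time"],"p",p.round(4),"yaw_y %.1f"%yaw,"F",s["force"].round(2),"w %.4f"%s["grip_width"],"tool r %.1fmm ang %.1f"%(np.hypot(*d)*1e3,np.degrees(np.arctan2(d[1],d[0]))),"q6 %.2f"%s["qpos"][5])
    if wing is not None:
        a=np.radians(wing); er=np.array([np.cos(a),np.sin(a)]); tc=np.array([np.sin(a),-np.cos(a)])
        t=AX+r*er-back*tc; D=M.T@np.r_[t-p[:2],0]
        print("target",t.round(4),"tool delta",D.round(4),"turn + to yaw", round((yaw-(wing-90)+180)%360-180,1))
    return s
E
python3 - <<'E'
from h import *
status(153)
f=cam("top");crop(f,105,140,130,130,5,"t3.png")
f=cam("side");crop(f,185,90,130,130,5,"s3.png")
status()
E
```

```text
t 1.55 p [0.506 0.02  0.304] yaw_y 65.6 F [ 0.13  1.02 -0.09] w 0.0004 tool r 39.4mm ang -163.4 q6 0.30
target [0.5053 0.0217] tool delta [-0.      0.0012 -0.0014] turn + to yaw 2.6
t 1.65 p [0.5076 0.018  0.3033] yaw_y 65.4 F [ 0.63 -0.18  0.21] w -0.0002 tool r 38.5mm ang -160.0 q6 0.31
```

View pics/t3.png

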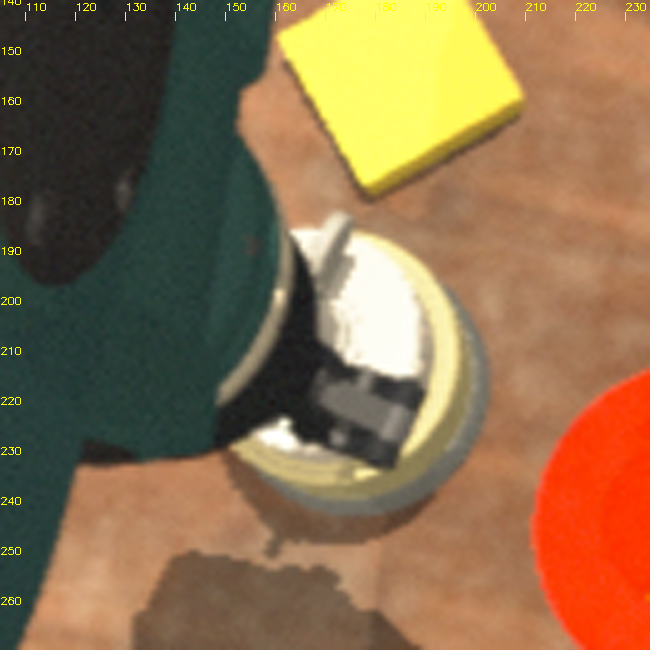

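View pics/s3.png

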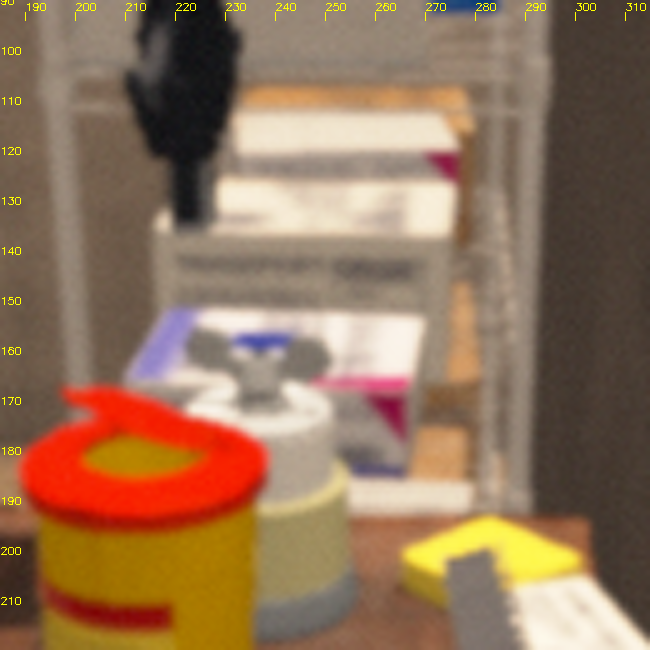

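Run:
```python
from h import *
f=cam("side")
for L in(.06,.073,.086): print(L,proj(f,(.5076,.018,.3033-L)))
for psi in(-31,-27,-23):
  for z in(.133,.1345):
    a=np.radians(psi);c=np.array([np.cos(a),np.sin(a)])
    print(psi,z,[proj(f,np.r_[AX+s*.029*c,z+.021]).round(1) for s in(1,-1)])
status(153)
```

```text
0.06 [222.35609909 131.30923194]
0.073 [222.58257258 136.11775337]
0.086 [222.80632991 140.86860476]
-31 0.133 [array([245.9, 161.7]), array([226.6, 159.4])]
-31 0.1345 [array([245.9, 161.2]), array([226.6, 158.9])]
-27 0.133 [array([246.2, 161.5]), array([226.3, 159.7])]
-27 0.1345 [array([246.2, 161. ]), array([226.3, 159.2])]
-23 0.133 [array([246.3, 161.2]), array([226.1, 159.9])]
-23 0.1345 [array([246.3, 160.7]), array([226.1, 159.4])]
t 1.70 p [0.5063 0.0198 0.3034] yaw_y 65.4 F [-0.02  0.63 -0.  ] w 0.0001 tool r 39.2mm ang -163.2 q6 0.31
target [0.5053 0.0217] tool delta [ 0.      0.0012 -0.0017] turn + to yaw 2.4
```

>>> arm_command --deltas '[[0, [0.02, -0.001, -0.001], 1.2], [0, [0.03, 0, 0], 1.2], [0, [0.025, 0, 0], 0], [0, [0.009, 0, 0], 0], [0, [0, 0, 0], 0]]'

```text
time: 2.2
ee_pos: [0.5033, 0.0219, 0.2194]
orientation: [0.366, 1.541, -0.366]
force: [0.0, 0.2, -0.1]
grip_width: -0.0001
```

Run:
```python
from h import *
status(153)
f=cam("top");crop(f,105,140,130,130,5,"t4.png")
f=cam("side");crop(f,185,90,130,130,5,"s4.png")
```

```text
t 2.20 p [0.5033 0.0219 0.2194] yaw_y 63.3 F [ 0.02  0.17 -0.09] w -0.0001 tool r 41.5mm ang -167.1 q6 0.35
target [0.5053 0.0217] tool delta [-0.      0.0006  0.0019] turn + to yaw 0.3
```

View pics/t4.png

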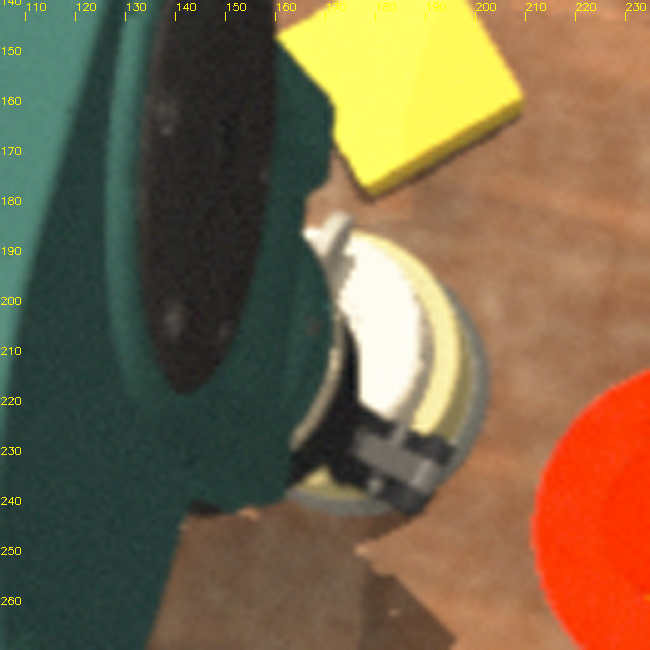

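View pics/s4.png

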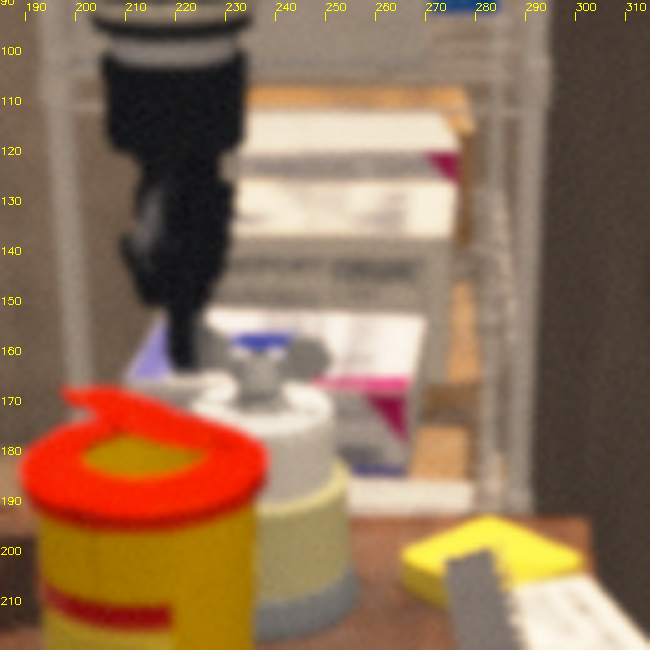

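>>> arm_command --deltas '[[0, [0, 0.005, 0.001], 0], [0, [0, 0.004, 0], 0], [0, [0, 0.0033, -0.0017], 6], [0, [0, 0.0033, -0.0017], 6], [0, [0, 0.0033, -0.0017], 6], [0, [0, 0.0033, -0.0017], 6], [0, [0, 0.0033, -0.0017], 6], [0, [0, 0.0033, -0.0017], 6], [0, [0, 0.0033, -0.0017], 6], [0, [0, 0.0033, -0.0017], 6], [0, [0, 0.0033, -0.0017], 6], [0, [0, 0.0033, -0.0017], 6]]'

```text
time: 3.5
ee_pos: [0.5249, 0.061, 0.2202]
orientation: [1.171, 1.233, -1.171]
force: [-1.8, -2.0, -0.5]
grip_width: -0.0
```

Run:
```python
from h import *
status(93,.031,.0175)
f=cam("top");crop(f,105,140,130,130,5,"t5.png")
f=cam("side");crop(f,185,90,130,130,5,"s5.png")
```

```text
t 3.50 p [0.5249 0.061  0.2202] yaw_y 3.0 F [-1.76 -1.95 -0.52] w -0.0000 tool r 35.3mm ang 122.3 q6 1.48
target [0.5247 0.0612] tool delta [-0.     -0.0002 -0.0002] turn + to yaw -0.0
```

View pics/t5.png

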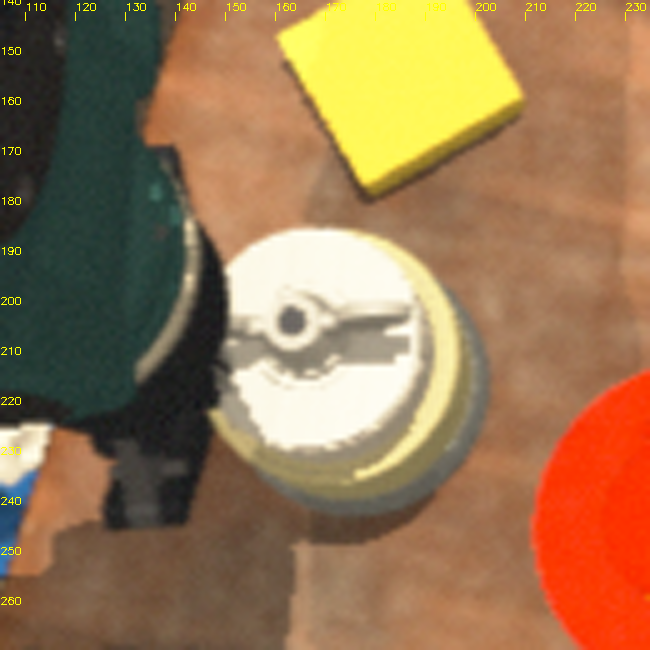

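View pics/s5.png

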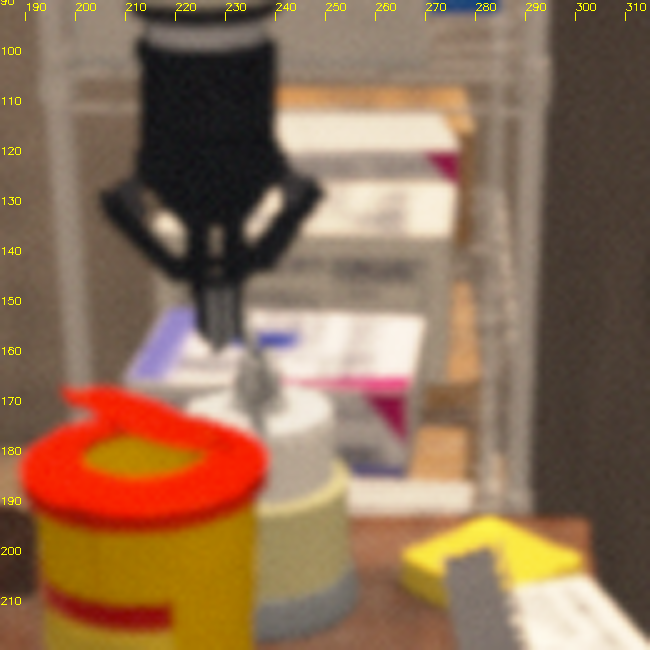

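>>> arm_command --deltas '[[0, [0, -0.005, 0], 0], [0, [0, -0.006, 0], 0], [0, [-0.02, 0, 0], 0], [0, [-0.028, 0, 0], 0], [0, [0, 0, 0], 0]]'

```text
time: 4.1
ee_pos: [0.5143, 0.0599, 0.2709]
orientation: [1.169, 1.232, -1.164]
force: [0.2, 0.4, -0.4]
grip_width: -0.0001
```

Run:
```python
from h import *
status(92,.031,.0265)
f=cam("top");crop(f,125,160,90,90,7,"t6.png")
f=cam("side");crop(f,185,120,100,100,6,"s6.png")
```

```text
t 4.10 p [0.5143 0.0599 0.2709] yaw_y 3.3 F [ 0.22  0.41 -0.43] w -0.0001 tool r 41.2mm ang 135.8 q6 1.47
target [0.5162 0.0613] tool delta [ 0.      0.002  -0.0012] turn + to yaw 1.3
```

View pics/t6.png

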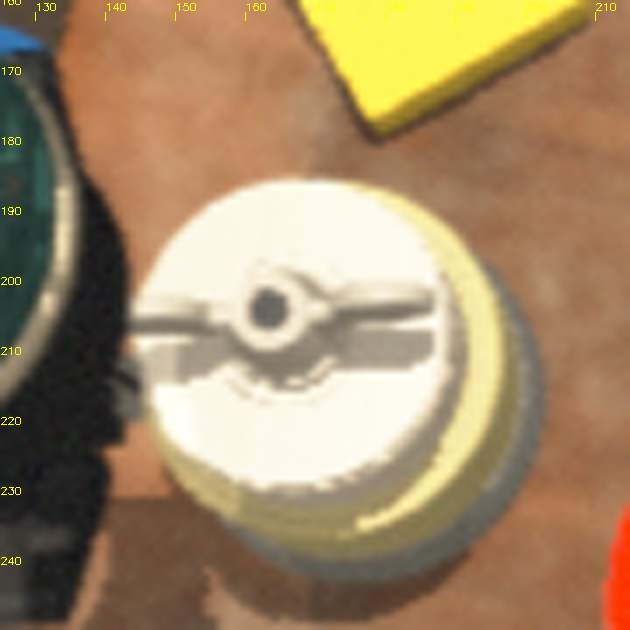

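View pics/s6.png

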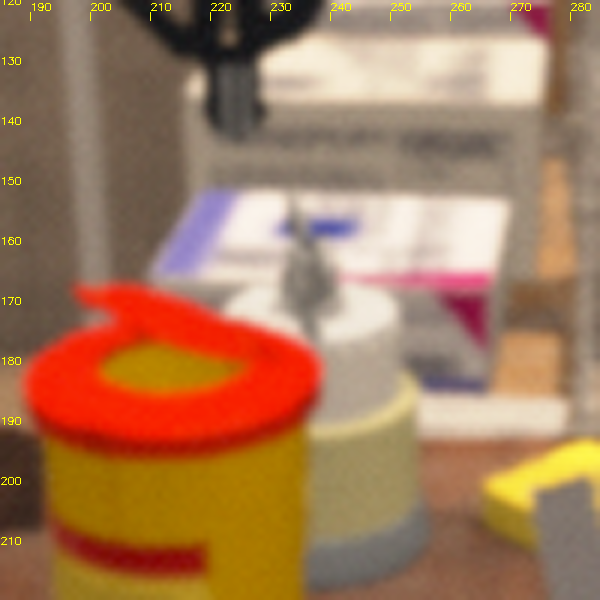

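>>> arm_command --deltas '[[0, [0.03, 0, -0.001], 1.3], [0, [0.021, 0, 0], 0], [0, [0, 0.005, 0], 0], [0, [0, 0.006, 0], 0], [0, [0, 0.0033, -0.0017], 6], [0, [0, 0.0033, -0.0017], 6], [0, [0, 0.0033, -0.0017], 6], [0, [0, 0.0033, -0.0017], 6], [0, [0, 0.0033, -0.0017], 6], [0, [0, 0.0033, -0.0017], 6], [0, [0, 0.0033, -0.0017], 6], [0, [0, 0.0033, -0.0017], 6]]'

```text
time: 5.4
ee_pos: [0.5541, 0.0656, 0.2178]
orientation: [1.776, 0.711, -1.774]
force: [-1.0, 0.6, -0.4]
grip_width: 0.0001
```

Run:
```python
from h import *
status(44,.031,.0175)
```

```text
t 5.40 p [0.5541 0.0656 0.2178] yaw_y -46.3 F [-1.04  0.61 -0.43] w 0.0001 tool r 35.9mm ang 73.3 q6 2.35
target [0.5539 0.0653] tool delta [-0.      0.0001  0.0003] turn + to yaw -0.3
```

>>> arm_command --deltas '[[0, [0, 0.0033, -0.0017], 6], [0, [0, 0.0033, -0.0017], 6], [0, [0, 0, 0], 0], [0, [0, -0.005, 0], 0], [0, [0, -0.006, 0], 0], [0, [-0.02, 0, 0], 0], [0, [-0.03, 0, 0], 0], [0, [0, -0.01, 0], 0]]'

```text
time: 6.2
ee_pos: [0.5502, 0.0806, 0.2702]
orientation: [1.91, 0.544, -1.9]
force: [0.3, 0.4, -0.1]
grip_width: 0.0001
```

Run:
```python
from h import *
status(32,.031,.0275)
f=cam("top");crop(f,125,160,90,90,7,"t7.png")
f=cam("side");crop(f,185,120,100,100,6,"s7.png")
```

```text
t 6.20 p [0.5502 0.0806 0.2702] yaw_y -58.0 F [ 0.28  0.41 -0.06] w 0.0001 tool r 49.8mm ang 82.7 q6 2.58
target [0.5555 0.0709] tool delta [0.     0.0111 0.0006] turn + to yaw -0.0
```

View pics/t7.png

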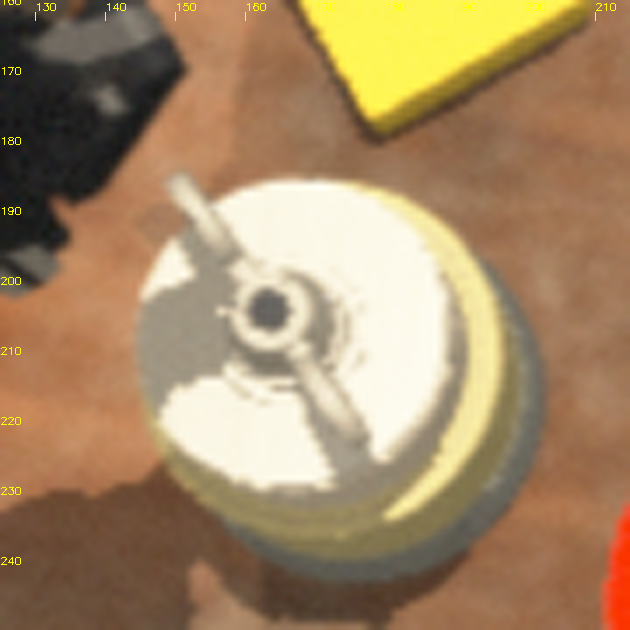

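View pics/s7.png

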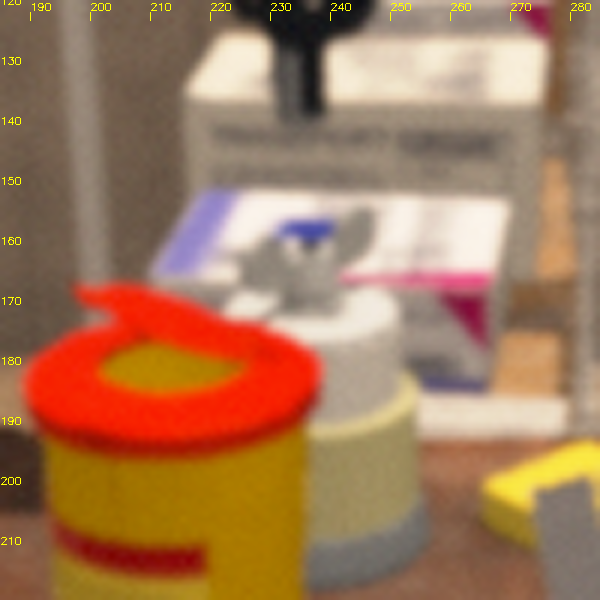

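>>> arm_command --deltas '[[0, [0, 0, 0], -8.5], [0, [0, 0, 0], -8.5], [0, [0, 0, 0], -8.5], [0, [0, 0, 0], -8.5], [0, [0, 0, 0], -8.5], [0, [0, 0, 0], -8.5], [0, [0, 0, 0], -8.5], [0, [0, 0, 0], -8.5], [0, [0, 0, 0], -8.5], [0, [0, 0, 0], -8.5], [0, [0, 0, 0], -8.5], [0, [0, 0, 0], -8.5]]'

```text
time: 7.5
ee_pos: [0.5487, 0.0807, 0.2659]
orientation: [0.623, 1.481, -0.624]
force: [-0.2, 0.9, 0.1]
grip_width: 0.0
```

>>> arm_command --deltas '[[0, [0, 0, 0], -8.5], [0, [0, 0, 0], -8.5], [0, [0, 0, 0], -8.5], [0, [0, 0, 0], -8.5], [0, [0, 0, 0], -8.5], [0, [0, 0, 0], -8.5], [0, [0, 0, 0], -8.5], [0, [0, 0, 0], -8.5], [0, [0, 0, 0], -8.5], [0, [0, 0, 0], -1.5], [0, [0, 0, 0], 0]]'

```text
time: 8.6
ee_pos: [0.5488, 0.0806, 0.2663]
orientation: [-0.434, 1.528, 0.435]
force: [-0.6, -0.4, -0.4]
grip_width: -0.0003
```

Run:
```python
from h import *
status(212,.031,.0275)
```

```text
t 8.60 p [0.5488 0.0806 0.2663] yaw_y 121.8 F [-0.6  -0.36 -0.41] w -0.0003 tool r 49.7mm ang 84.2 q6 -0.56
target [ 0.5321 -0.0085] tool delta [ 0.     -0.067  -0.0612] turn + to yaw -0.2
```

>>> arm_command --deltas '[[0, [0, -0.0167, -0.0153], 0], [0, [0, -0.0167, -0.0153], 0], [0, [0, -0.0167, -0.0153], 0], [0, [0, -0.0167, -0.0153], 0], [0, [0, 0, 0], 0]]'

```text
time: 9.1
ee_pos: [0.5321, -0.0103, 0.2666]
orientation: [-0.432, 1.528, 0.432]
force: [0.0, 0.3, 0.8]
grip_width: -0.0
```

Run:
```python
from h import *
status(212,.031,.0275)
f=cam("top");crop(f,125,160,90,90,7,"t8.png")
```

```text
t 9.10 p [ 0.5321 -0.0103  0.2666] yaw_y 121.6 F [0.04 0.29 0.85] w -0.0000 tool r 43.1mm ang -105.8 q6 -0.72
target [ 0.5321 -0.0085] tool delta [-0.      0.0015  0.0009] turn + to yaw -0.4
```

View pics/t8.png

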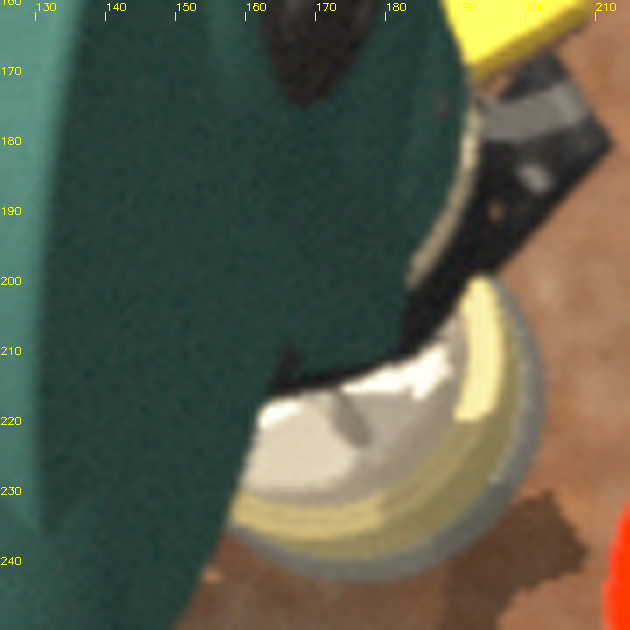

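>>> arm_command --deltas '[[0, [0.03, 0, 0.001], 0], [0, [0.019, 0, 0], 0], [0, [0, 0.006, 0], 0], [0, [0, 0.0055, 0], 0], [0, [0, 0.0033, -0.0017], 6], [0, [0, 0.0033, -0.0017], 6], [0, [0, 0.0033, -0.0017], 6], [0, [0, 0.0033, -0.0017], 6], [0, [0, 0.0033, -0.0017], 6], [0, [0, 0.0033, -0.0017], 6], [0, [0, 0.0033, -0.0017], 6], [0, [0, 0.0033, -0.0017], 6]]'

```text
time: 10.35
ee_pos: [0.5097, 0.0251, 0.2193]
orientation: [0.224, 1.557, -0.224]
force: [-0.2, -1.9, -0.5]
grip_width: -0.0001
```

Run:
```python
from h import *
status(164,.031,.0175)
```

```text
t 10.35 p [0.5097 0.0251 0.2193] yaw_y 73.6 F [-0.2  -1.93 -0.48] w -0.0001 tool r 34.7mm ang -169.8 q6 0.18
target [0.5092 0.0229] tool delta [ 0.     -0.0022  0.0001] turn + to yaw -0.4
```

>>> arm_command --deltas '[[0, [0, 0.0033, -0.0017], 6], [0, [0, 0, 0], 0]]'

```text
time: 10.55
ee_pos: [0.5089, 0.0289, 0.2192]
orientation: [0.304, 1.548, -0.304]
force: [0.1, 0.1, 0.0]
grip_width: 0.0003
```

>>> arm_command --deltas '[[0, [0, -0.005, 0], 0], [0, [0, -0.006, 0], 0], [0, [-0.025, 0, 0], 0], [0, [-0.03, 0, 0], 0], [0, [0, -0.02, -0.02], 0], [0, [0, -0.02, -0.03], 0], [0, [0, -0.02, -0.03], 0], [0, [0, 0, 0], 0]]'

```text
time: 11.35
ee_pos: [0.4043, -0.008, 0.2732]
orientation: [0.302, 1.551, -0.302]
force: [0.4, -0.8, -1.2]
grip_width: 0.0002
```

Run:
```python
from h import *
status(156,.031,.0275)
f=cam("top");crop(f,125,160,90,90,7,"t9.png")
f=cam("side");crop(f,185,120,100,100,6,"s9.png")
```

```text
t 11.35 p [ 0.4043 -0.008   0.2732] yaw_y 67.9 F [ 0.39 -0.76 -1.21] w 0.0002 tool r 144.9mm ang -164.3 q6 0.16
target [0.5043 0.0187] tool delta [-0.0001  0.0623  0.0827] turn + to yaw 1.9
```

View pics/t9.png

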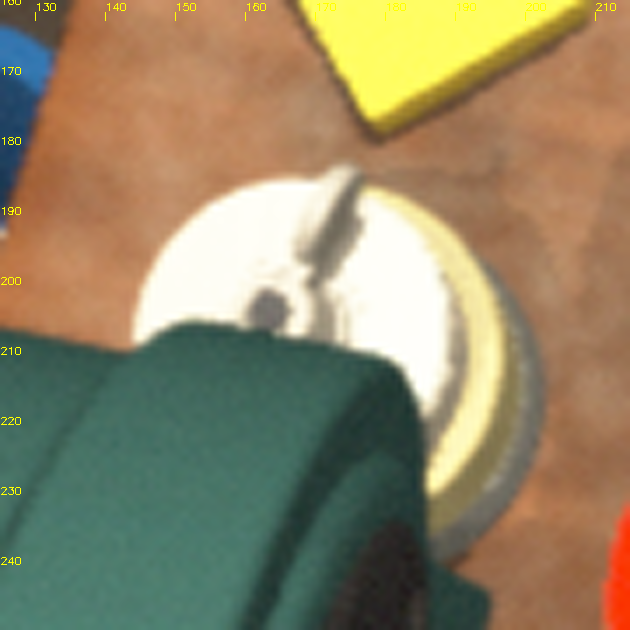

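View pics/s9.png

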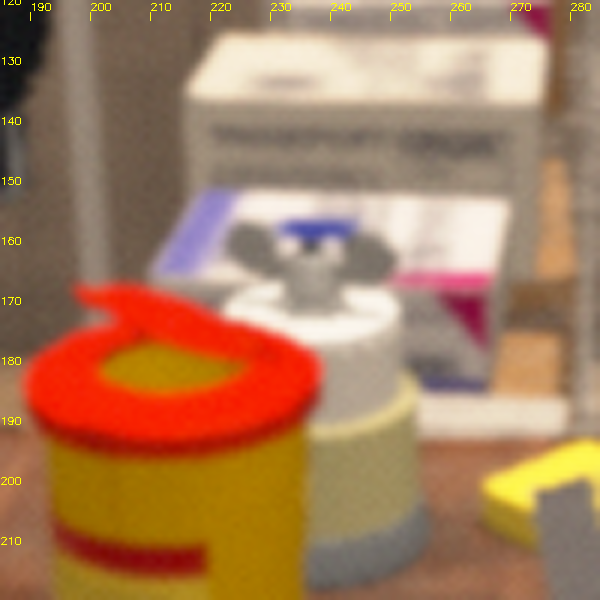

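>>> arm_command --deltas '[[0, [0, 0.02, 0.03], 1], [0, [0, 0.02, 0.028], 1], [0, [0, 0.02, 0.024], 1], [0, [0, 0, 0], 0], [0, [0.03, 0, 0], 0], [0, [0.026, 0, 0], 0], [0, [0, 0, 0], 0]]'

```text
time: 12.15
ee_pos: [0.5058, 0.0157, 0.2143]
orientation: [0.343, 1.548, -0.343]
force: [0.7, 0.7, 0.3]
grip_width: 0.0001
```

Run:
```python
from h import *
status(154,.031,.0175)
```

```text
t 12.15 p [0.5058 0.0157 0.2143] yaw_y 65.0 F [0.67 0.71 0.28] w 0.0001 tool r 41.1mm ang -157.8 q6 0.31
target [0.5083 0.0291] tool delta [-0.      0.0132 -0.0034] turn + to yaw 1.0
```

>>> arm_command --deltas '[[0, [-0.002, 0.005, -0.003], 1], [0, [0, 0.005, 0], 0], [0, [0, 0.003, 0], 0], [0, [0, 0.0022, -0.0011], 4], [0, [0, 0.0022, -0.0011], 4], [0, [0, 0.0022, -0.0011], 4], [0, [0, 0.0022, -0.0011], 4], [0, [0, 0.0022, -0.0011], 4]]'

```text
time: 12.95
ee_pos: [0.5117, 0.0408, 0.2196]
orientation: [0.631, 1.476, -0.631]
force: [-0.3, -2.0, 0.1]
grip_width: -0.0002
```

Run:
```python
from h import *
status(134,.031,.0175)
```

```text
t 12.95 p [0.5117 0.0408 0.2196] yaw_y 43.7 F [-0.28 -2.    0.07] w -0.0002 tool r 33.5mm ang 163.4 q6 0.73
target [0.5097 0.0413] tool delta [-0.     -0.0011 -0.0018] turn + to yaw -0.3
```

>>> arm_command --deltas '[[0, [0, 0.0021, -0.0015], 4], [0, [0, 0.0021, -0.0015], 4], [0, [0, 0.0021, -0.0013], 4], [0, [0, 0.0021, -0.0013], 4]]'

```text
time: 13.35
ee_pos: [0.5148, 0.0504, 0.2196]
orientation: [0.845, 1.399, -0.845]
force: [-0.8, -1.9, -0.2]
grip_width: -0.0002
```

Run:
```python
from h import *
status(118,.031,.0175)
```

```text
t 13.35 p [0.5148 0.0504 0.2196] yaw_y 27.8 F [-0.82 -1.92 -0.16] w -0.0002 tool r 34.8mm ang 146.5 q6 1.03
target [0.5138 0.0504] tool delta [-0.     -0.0009 -0.0004] turn + to yaw -0.2
```

>>> arm_command --deltas '[[0, [0, 0.0021, -0.0012], 4], [0, [0, 0.0021, -0.0012], 4], [0, [0, 0.0021, -0.0012], 4], [0, [0, 0.0021, -0.0012], 4]]'

```text
time: 13.75
ee_pos: [0.5207, 0.058, 0.2196]
orientation: [1.057, 1.299, -1.056]
force: [-1.5, -1.5, -0.3]
grip_width: 0.0002
```

Run:
```python
from h import *
status(102,.031,.0175)
```

```text
t 13.75 p [0.5207 0.058  0.2196] yaw_y 11.8 F [-1.55 -1.46 -0.29] w 0.0002 tool r 35.3mm ang 130.7 q6 1.32
target [0.5202 0.0579] tool delta [-0.     -0.0005 -0.    ] turn + to yaw -0.2
```

>>> arm_command --deltas '[[0, [0, -0.005, 0], 0], [0, [0, -0.006, 0], 0], [0, [-0.025, 0, 0], 0], [0, [-0.03, 0, 0], 0], [0, [0, -0.01, -0.02], 0], [0, [0, 0, 0], 0]]'

```text
time: 14.35
ee_pos: [0.4946, 0.0739, 0.2749]
orientation: [1.054, 1.301, -1.052]
force: [0.8, -0.6, -0.1]
grip_width: -0.0
```

Run:
```python
from h import *
status(100,.031,.0275)
f=cam("top");crop(f,125,160,90,90,7,"t10.png")
f=cam("side");crop(f,185,120,100,100,6,"s10.png")
```

```text
t 14.35 p [0.4946 0.0739 0.2749] yaw_y 12.1 F [ 0.76 -0.63 -0.13] w -0.0000 tool r 65.2mm ang 139.0 q6 1.35
target [0.5113 0.057 ] tool delta [0.     0.0128 0.0201] turn + to yaw 2.1
```

View pics/t10.png

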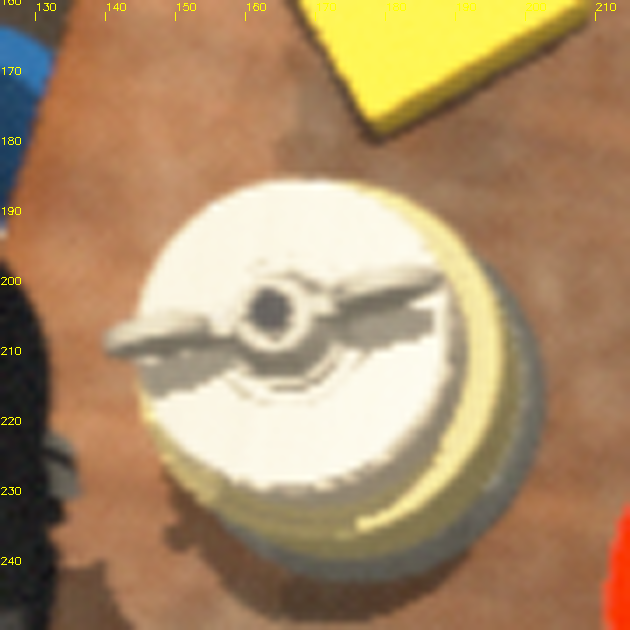

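View pics/s10.png

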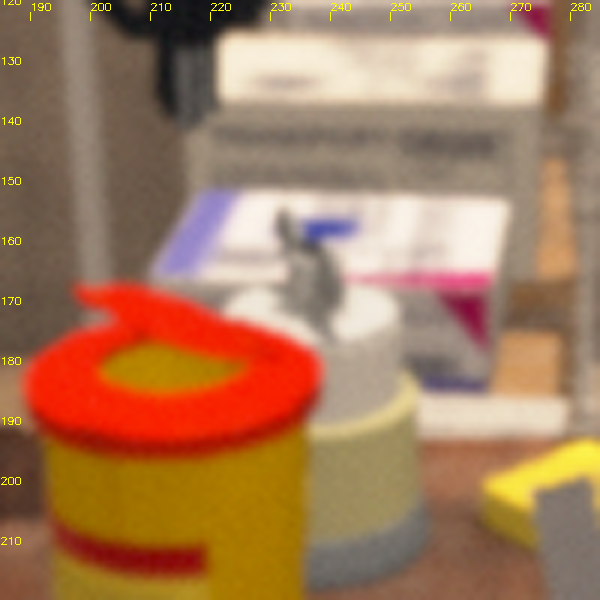

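>>> arm_command --deltas '[[0, [0, 0.012, 0.02], 1], [0, [0.03, 0, 0], 0], [0, [0.025, 0, 0], 0], [0, [0, 0.005, 0], 0], [0, [0, 0.005, 0], 0], [0, [0, 0.0022, -0.0011], 4], [0, [0, 0.0022, -0.0011], 4]]'

```text
time: 15.15
ee_pos: [0.5236, 0.0601, 0.219]
orientation: [1.17, 1.234, -1.179]
force: [-22.8, -8.3, 2.5]
grip_width: 0.0005
```

Run:
```python
from h import *
status(93,.031,.0175)
```

```text
t 15.15 p [0.5236 0.0601 0.219 ] yaw_y 2.8 F [-22.8   -8.32   2.5 ] w 0.0005 tool r 35.3mm ang 124.9 q6 1.48
target [0.5247 0.0612] tool delta [-0.      0.0012 -0.001 ] turn + to yaw -0.2
```

>>> arm_command --deltas '[[0, [0, 0, 0], 0], [0, [0, 0.0004, 0], 0], [0, [0, 0, 0], 0]]'

```text
time: 15.45
ee_pos: [0.5234, 0.0601, 0.219]
orientation: [1.167, 1.236, -1.177]
force: [-21.1, -7.1, 2.3]
grip_width: 0.0
```

Run:
```python
from h import *
status(93,.031,.0175)
```

```text
t 15.45 p [0.5234 0.0601 0.219 ] yaw_y 2.9 F [-21.12  -7.1    2.28] w 0.0000 tool r 35.4mm ang 125.2 q6 1.48
target [0.5247 0.0612] tool delta [-0.      0.0013 -0.0011] turn + to yaw -0.1
```

>>> arm_command --deltas '[[0, [0, -0.004, 0], 0], [0, [0, -0.006, 0], 0], [0, [-0.03, -0.003, 0], 0], [0, [-0.04, 0, 0], 0], [0, [0, -0.02, -0.03], 0], [0, [0, -0.02, -0.03], 0], [0, [0, -0.02, -0.03], 0], [0, [0, -0.02, -0.03], 0], [0, [0, 0, 0], 0], [0, [0, 0, 0], 0]]'

```text
time: 16.45
ee_pos: [0.4272, 0.1763, 0.2899]
orientation: [1.172, 1.232, -1.169]
force: [0.6, -0.1, 0.6]
grip_width: -0.0
```

Run:
```python
from h import *
status()
f=cam("top");crop(f,125,160,90,90,7,"t11.png");cv2.imwrite("pics/full11.png",f["frame"])
f=cam("side");crop(f,185,120,100,100,6,"s11.png")
for z in(.129,.130,.132,.134):
  a=np.radians(94);c=np.array([np.cos(a),np.sin(a)])
  print(z,[proj(f,np.r_[AX+s*.029*c,z+.035]).round(1) for s in(1,-1)])
```

```text
t 16.45 p [0.4272 0.1763 0.2899] yaw_y 3.0 F [ 0.59 -0.06  0.57] w -0.0000 tool r 186.1mm ang 128.8 q6 1.73
0.129 [array([233.8, 153.9]), array([238.5, 160.7])]
0.13 [array([233.8, 153.5]), array([238.5, 160.3])]
0.132 [array([233.7, 152.9]), array([238.5, 159.6])]
0.134 [array([233.7, 152.2]), array([238.5, 158.9])]
```

View pics/t11.png

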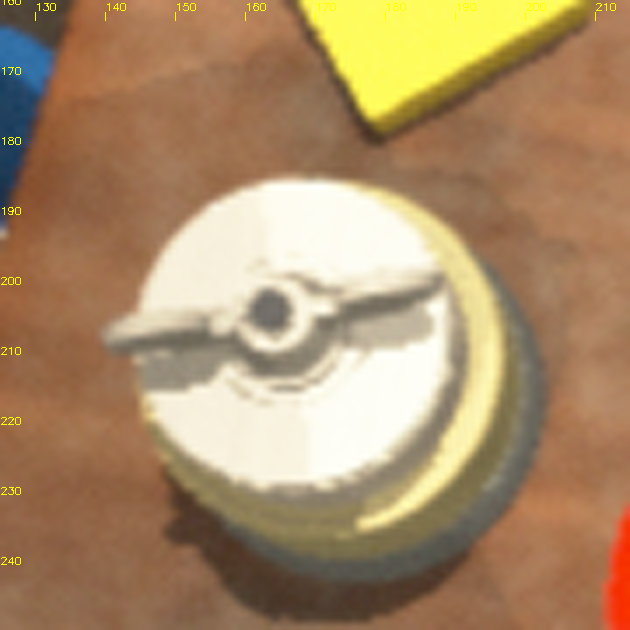

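View pics/s11.png

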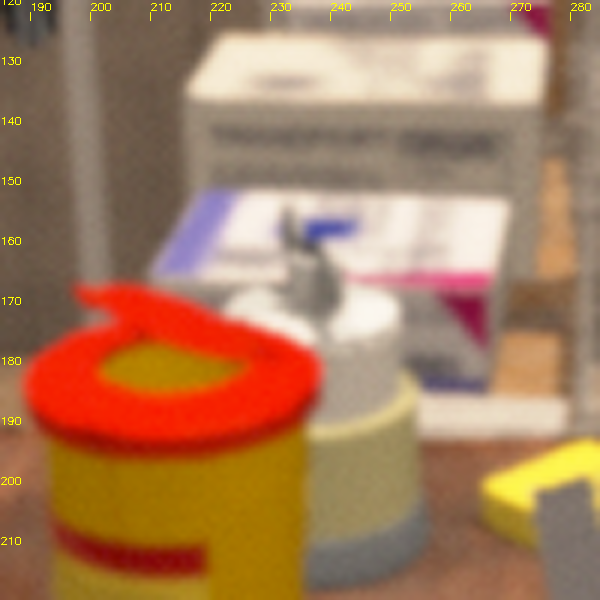

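View pics/full11.png

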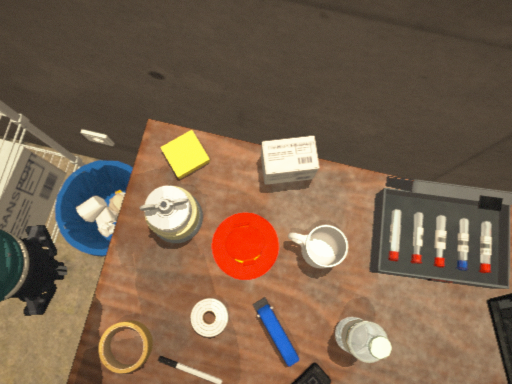

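Run:
```python
from h import *
status(); print(robot.close_job())
```

```text
t 16.55 p [0.4277 0.1755 0.2895] yaw_y 2.9 F [ 1.05  0.29 -0.38] w -0.0000 tool r 185.1mm ang 128.8 q6 1.73
the job is handed in; nothing more can be done
None
```

The wing nut is screwed down to its stop, and I handed the job in at 16.6 s. I pushed the wings clockwise in five short strokes with the closed fingers. After each stroke I backed the finger off and lifted it clear, and I never gripped the nut.

**Tightness:** In total the nut turned about 235° (roughly 4.1 rad), judged from the camera images. Pushing took about 2 N until the last stroke. There the finger stopped moving and the force held steady at about 22 N, so the nut was against its stop.

**Seating:** In the side view the top of the ear is at about row 154.5. The model predicts 153.9 with the nut seated and about 152 with it still loose.

**Surroundings:** The mug, note block and carton look unmoved in the top view. The hand ended about 19 cm from the stand's axis, raised, and touching nothing.

**Small disagreement:** The last image shows the wing at about 99°, while my stroke plan assumed about 95°. That is within the accuracy of reading the angle by eye. I did not do a second push to confirm.

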